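Feel for the vent key of a vacuum filtration manifold

ROBOT

A 6-joint arm with a two-finger parallel gripper is mounted at the origin on the work surface. World frame = base frame: x ahead of the robot, y to its left, z up, the work surface at z = 0. Lengths are in m, angles in rad, forces in N, time in s.
With the tool pointing down it reaches from about 0.35 to 0.975 m from the base axis. Payload 4.9 kg.
Tool frame: the origin (TCP) lies midway between the tips of the shut fingers; the grasp point (between the pads) lies 19 mm behind it; z points along the fingers, y is the line along which they close (so a half turn about z gives the same grasp; the last joint's range is limited). The gripper opens to 85 mm and grips with 20 to 120 N. Pads are 22 mm wide; open, the fingers measure 114 mm over their backs; the gripper's body (76 mm by 85 mm) begins 54 mm behind the grasp point. The pads swing forward as they close: fully open they stand 13 mm farther back than shut.
Start: joints at [-1.389, 0.053, 1.613, -0, 1.476, -0.119], TCP at [0.185, -0.597, 0.231] pointing down, gripper open.
Joint ranges: [-3.01, 3.01], [-1.01, 2.22], [0.06, 2.58], [-1.02, 4.17], [0.09, 2.62], [-3.14, 3.14]. Speed limits (rad/s): [2.57, 2.57, 3.14, 3.14, 3.14, 3.14].

INTERFACE

Orientations are given as a unit quaternion [w, x, y, z].
In Python, from plant import state, grab_frame, job_done, cut_out, place_of gives the robot as it stands.
- The arm moves only by the tool jog_arm, never from a script. Its argument "motion" is text: rows parted by semicolons, each of 7 numbers parted by spaces: the opening in per cent of the stroke, from 0 (shut) to 100 (fully open), then the shift along the tool's x, y, z as a fraction of full scale, then the turn, a rotation vector about the tool's x, y, z as a fraction of full scale. A call has exactly 5 rows; each row is the pose to reach, as a shift and turn from the pose commanded when the call began, along the tool's axes at that moment; what a row does not reach only later rows make up. Full scale, the value 1, is 50 cm for a shift and 1.5 rad for a turn. A row lasts 1/8 s, in which the tool goes at most 62.5 mm and 10.7 degrees, less where a joint would pass 70% of its speed; a pose out of reach is approached as far as the arm can. A call with a number of a shift or a turn outside -1 to 1 is refused whole. A call with a gripper value outside its range is refused whole. The fingers move at their own pace and stop on an object; the grip force is fixed at half the most. Time passes only in rows, so rows that repeat a pose let the fingers close, or fill a call up. It gives the time, the measured TCP pose, the force, the opening and the grip force at its end, in the units of the state.
- state(): the state, without advancing time (a new reading comes with each control period).
- grab_frame(name): name is "scene" or "top"; returns a dict with "color" (420x560x3 uint8, red, green, blue), "range_z" (420x560 float32, m along the optical axis (not along the pixel's ray), 0 where there is no reading), "intrinsics" (3x3 intrinsics, pixels), "world_from_camera" (4x4, takes a point from camera to world coordinates). Camera axes: x right, y up, looking along -z (the intrinsics and any distortion apply to the point x, -y, -z); pixel columns grow to the right and rows downward; lengths in m; the calibration is good to about 2 mm. A picture is of the moment at which its call begins.
- job_done(): hands the job in; it is judged then, once.
Trained networks look in the newest picture that a camera, given by its name, has taken for a name from the list of things; names that differ only in an ending like _2 or _b are one class to them, and where a whole thing is asked for, a point or a joint stands for the part that bears it (a point fixed in the world has none). Each returns a list of dicts, best first, with "p" (0 to 1); they miss things now and then, are a little off and sometimes report something else, mostly with a low value. They report only what shows in the picture. A call takes as long as a camera call.
- cut_out(camera, thing): "pixels" (420x560 bool, what is visible of it).
- place_of(camera, thing): "at" ([x, y, z] in m, in world coordinates, good to about 4 mm: a listed point, or the origin of a listed thing).
The state is a dict: "time": time; "joint_pos": joint angles; "joint_vel": joint speeds; "joint_efforts": joint torques, N m; "tool_pos": TCP position; "tool_rot": TCP orientation; "contact_force": force on the tool from outside, world axes, zero at the start; "ft_torque": the same for the moment, N m; "gripper_width": opening from 0.0 (shut) to 1.0 (fully open); "grasp_force": force on a finger pad.
Only numpy, scipy, OpenCV 4.12 (cv2) and the standard library are available. Lean on these libraries where they do the work, as an engineer would, in place of code of your own. Each camera call takes 0.05 s, during which the arm holds its last target. There are 200 camera calls.

TASK

Vent the filtration manifold by feel: with the fingers shut, put the fingertip on the far left end of the sprung metal edge along the manifold's front, press gently until the edge sinks a little, and sweep right along it, keeping it pressed, until the fingertip drops into the notch. Then press the vent key at the bottom of the notch nearly all the way down without pushing the edge down too, and finish while still holding the key down. Grasp nothing, and leave the loose labware alone.

Things in the scene. Friction and masses are not known exactly. Their poses are not given: they have to be found in the camera images.
- manifold: Grey filtration manifold, fixed, 170 (x) by 400 (y) by 60 mm. Origin: centre of its underside; x to its back (away from the robot), y to its left as the robot sees it, z up. Three glass funnels, 60 mm wide, top at z 154 mm, stand at x 52, y -130, 0 and 130. Along the front lies a flat sprung aluminium edge, x -78 to -22 mm, showing between two end housings (y beyond +-100, 68 mm tall).
- edge_left (a point): Left end of the sprung edge, where it leaves the left end housing: mid-width, on its upper face when not pressed (z 55 mm on the manifold); axes as the manifold's. The face is flat and looks up. One notch, 42 mm wide along y, cuts right across it, open at the front; its centre lies 85 to 165 mm to the right of this point, different each time. Its walls do not move sideways.
- edge_right (a point): Right end of the sprung edge, 200 mm to the right of edge_left: mid-width, on its upper face when not pressed; axes as the manifold's.
- edge (a joint): How far the sprung edge (all of it, both sides of the notch) is pressed down, m: 0 free, 0.008 at its stop. It starts to sink at about 1.3 N, then 0.7 N per mm more, and springs back when the fingertip leaves it or drops into the notch.
- vent_key (a joint): How far the vent key is pressed down, m: 0 free, 0.006 at its stop. An aluminium pad, 46 (x) by 32 (y) mm, in the middle of the notch, its flat top 10 mm below the edge's upper face. It starts to sink at about 1.6 N, then 0.7 N per mm (5.8 N at its stop), and springs back when released.
- flask: Conical glass flask, 84 mm wide, 120 mm tall; origin under its centre. Leave alone.
- wash_bottle: White bottle, 64 mm wide, 150 mm tall; origin under its centre. Leave alone.
- beaker: Glass beaker, 66 mm wide, 80 mm tall; origin under its centre. Leave alone.
- stopper: Rubber stopper, 32 mm wide, 26 mm tall, standing on the rear block between funnels; origin under its centre. Leave alone.
- dish: Clear dish, 42 mm wide, 12 mm tall, on the left end housing; origin under its centre. Leave alone.
- spatula: Steel spatula, 180 mm long, lying on the table in front of the manifold. Leave alone.
- filter_box: White filter box, 70 by 70 by 30 mm, on the table; origin under its centre. Leave alone.

How it is judged:
On the way, in this order (a step that is already met when the one before it is completed fails the run):
1. the fingertip presses the sprung edge at its left end (within 40 mm of the window's left end) (value of joint edge above 0.0008 m and y of the grasp point in the frame of edge_left above -0.04 m), for 0.1 s.
2. still pressing the edge, the fingertip has swept on to the right, more than 48 mm from the left end (value of joint edge above 0.0008 m and y of the grasp point in the frame of edge_left below -0.048 m), for 0.1 s.
3. the vent key is pressed down in the notch while the edge is up (value of joint vent_key above 0.0035 m and value of joint edge below 0.001 m), for 0.3 s.
At the end, for the whole second after the job is handed in: The fingertip holds the vent key at least 3.5 mm down (of 6), with 1.5 to 30 N, and the sprung edge is up (pressed less than 1 mm) (all of step 3 and contact force between the fingers and manifold between 1.5 and 30 N); the arm keeps its last pose, push and grip.
It fails at once if the manifold is pressed hard (over 40 N) (contact force between the fingers and manifold above 40 N).
It fails at once if a piece of loose labware is moved or lifted (over 15 mm) (distance of any of flask, wash_bottle, beaker, stopper, dish, spatula, filter_box from where it was at the start of the episode above 0.015 m).
It also fails if it takes over 54 s, if anything falls off the work surface, if the arm or the gripper's body presses on something with over 40 N, if the wrist force passes 120 N, or if a joint passes its speed limit or range.

## Working session

There is one attempt and no reset: what is moved stays moved. The work goes in short steps, Python scripts to look and compute and a tool call to move; the robot and the scene stay as the last step left them, time stands still between calls to the robot, and variables do not carry over. Pictures are saved under pics/ and viewed, at most 10 in all, crops included, and the job is handed in when it is done.

Besides the shell and the picture viewer there is one more tool, called after ">>>" by a JSON object that holds its "op" and its "data", one argument or row to a line. jog_arm: Moves the arm, as the interface text tells. Shift numbers are shares of 50 cm and turn numbers shares of 1.5 rad, none past 1 either way. Its arguments: {"type":"object","properties":{"motion":{"type":"string"}},"required":["motion"]}

```bash
mkdir -p pics; python3 - <<'E'
from plant import *
import cv2,numpy as np
ims=[]
for c in ("scene","top"):
    f=grab_frame(c); cv2.imwrite(f"pics/{c}0.png",f["color"][:,:,::-1]); np.savez(f"{c}0.npz",**f)
    for t in ("manifold","edge_left","edge_right","flask","wash_bottle","beaker","stopper","dish","filter_box","spatula"):
        print(c,t,[(round(d["p"],2),np.round(d["at"],3).tolist()) for d in place_of(c,t)[:2]])
s=state();print({k:np.round(v,3).tolist() for k,v in s.items()})
E
```

```text
scene manifold [(0.69, [0.627, 0.045, -0.006])]
scene edge_left [(0.66, [0.587, 0.15, 0.05])]
scene edge_right [(0.9, [0.572, -0.042, 0.052])]
scene flask [(0.57, [0.509, 0.455, 0.0])]
scene wash_bottle [(0.65, [0.568, -0.481, -0.001]), (0.29, [0.367, 0.29, 0.004])]
scene beaker [(0.64, [0.387, -0.327, -0.003])]
scene stopper [(0.42, [0.682, 0.105, 0.059])]
scene dish [(0.5, [0.59, 0.209, 0.069])]
scene filter_box [(0.84, [0.365, 0.288, 0.001])]
scene spatula [(0.9, [0.373, 0.083, 0.004])]
top manifold [(0.57, [0.627, 0.049, -0.002])]
top edge_left [(0.6, [0.591, 0.149, 0.054])]
top edge_right [(0.76, [0.567, -0.046, 0.053])]
top flask [(0.62, [0.514, 0.453, -0.003]), (0.6, [0.371, 0.076, 0.0])]
top wash_bottle [(0.95, [0.563, -0.485, -0.0])]
top beaker [(0.63, [0.678, 0.096, 0.061]), (0.55, [0.385, -0.326, 0.002])]
top stopper [(0.44, [0.68, 0.099, 0.06])]
top dish [(0.78, [0.592, 0.208, 0.064])]
top filter_box [(0.84, [0.367, 0.288, -0.002])]
top spatula [(0.97, [0.37, 0.076, 0.0])]
{'time': 1.1, 'joint_pos': [-1.389, 0.053, 1.613, -0.0, 1.476, -0.119], 'joint_vel': [0.0, 0.0, 0.001, 0.001, 0.001, 0.0], 'joint_efforts': [-0.002, -39.369, -37.047, -0.0, 0.001, -0.0], 'tool_pos': [0.185, -0.597, 0.231], 'tool_rot': [-0.0, 0.989, 0.15, -0.0], 'contact_force': [-0.873, 0.545, -0.32], 'ft_torque': [-0.014, -0.039, -0.015], 'grasp_force': 0.0, 'gripper_width': 1.0}
```

View images.

View pics/top0.png

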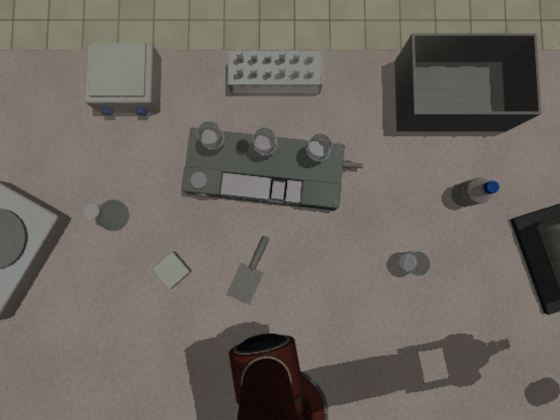

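View pics/scene0.png

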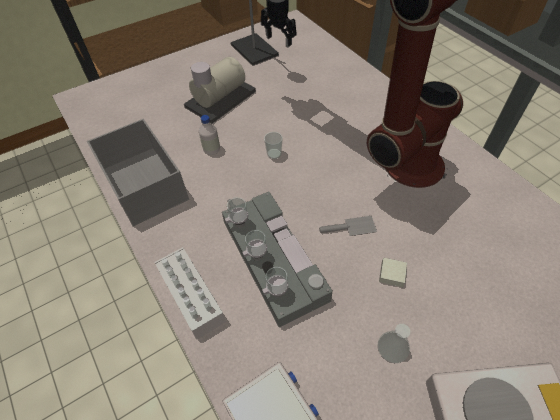

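The top view shows the bright edge from about (221,185) to (301,191). The notch with its key is near (279,189). The path to it from above is clear, and the dish sits on the left housing at (199,180).

```bash
python3 - <<'E'
import numpy as np,cv2
from scipy.ndimage import map_coordinates as mc
L=(np.array([.587,.150,.055])+[.591,.149,.055])/2; R=(np.array([.572,-.042,.055])+[.567,-.046,.055])/2
u=(R-L)/np.linalg.norm(R-L); print("len",np.linalg.norm(R-L),"yaw",np.arctan2(u[0],-u[1])*-1)
n=np.array([-u[1],u[0],0])
for c in("scene","top"):
    f=np.load(c+"0.npz");W=f["world_from_camera"];K=f["intrinsics"]
    prof=[]
    s=np.arange(-30,231,4)/1000
    for o in(-.015,0,.015):
        P=np.c_[(L+np.outer(s,u)+o*n),np.ones(len(s))]@np.linalg.inv(W).T
        p=(K@(P[:,:3]*[1,-1,-1]).T);p=p[:2]/p[2]
        prof.append(mc(f["color"].mean(2),[p[1],p[0]],order=1))
    print(c);print([(int(round(a*1000)),*map(int,b)) for a,b in zip(s,np.array(prof).T)])
# depth-based yaw: bounding rect of points at z 45..75
f=np.load("top0.npz");W=f["world_from_camera"];K=f["intrinsics"];d=f["range_z"]
v,uu=np.mgrid[:420,:560];X=np.stack([(uu-K[0,2])/K[0,0]*d,-(v-K[1,2])/K[1,1]*d,-d,np.ones_like(d)],-1)@W.T
b=f["color"].mean(2)
near=(np.abs(X[...,0]-.63)<.14)&(np.abs(X[...,1]-.05)<.24)&(d>0)
m=near&(X[...,2]>.045)&(X[...,2]<.075)
r=cv2.minAreaRect(X[m][:,:2].astype(np.float32));print("manifold top",r)
br=near&(b>150)&(X[...,0]<.62)&(np.abs(X[...,2]-.055)<.02)
print(br.sum(),"edge",cv2.minAreaRect(X[br][:,:2].astype(np.float32)),"z",np.percentile(X[br][:,2],[5,50,95]))
q=X[br][:,:3]-L;t=q@u
for a in range(0,200,8):
    k=(t*1000>=a)&(t*1000<a+8);print(a,k.sum(),np.round(np.median(q[k],0)[2]+.055,4) if k.any() else None,end="; ")
E
```

```text
len 0.19448007610035534 yaw 0.10043611204885126
scene
[(-30, 132, 124, 110), (-26, 110, 108, 109), (-22, 107, 107, 107), (-18, 107, 108, 106), (-14, 107, 106, 108), (-10, 108, 107, 108), (-6, 107, 107, 108), (-2, 126, 136, 143), (2, 163, 166, 167), (6, 164, 168, 168), (10, 163, 167, 169), (14, 163, 166, 168), (18, 162, 165, 168), (22, 161, 165, 166), (26, 161, 165, 167), (30, 161, 164, 166), (34, 159, 164, 165), (38, 161, 163, 165), (42, 161, 163, 165), (46, 160, 164, 164), (50, 161, 162, 164), (54, 160, 162, 164), (58, 159, 163, 164), (62, 161, 164, 163), (66, 162, 163, 163), (70, 162, 163, 163), (74, 163, 164, 163), (78, 163, 164, 163), (82, 163, 164, 163), (86, 164, 164, 163), (90, 165, 164, 163), (94, 165, 164, 164), (98, 166, 164, 164), (102, 166, 164, 163), (106, 167, 163, 163), (110, 167, 164, 164), (114, 166, 152, 168), (118, 158, 158, 164), (122, 161, 161, 164), (126, 161, 163, 163), (130, 159, 162, 162), (134, 159, 160, 163), (138, 159, 158, 161), (142, 159, 162, 162), (146, 119, 111, 109), (150, 77, 54, 59), (154, 83, 72, 75), (158, 115, 115, 114), (162, 156, 154, 156), (1
[... 1840 characters left out ...]
54986572266)Traceback (most recent call last):
  File "<stdin>", line 23, in <module>
    return _quantile_unchecked(
        a, q, axis, out, overwrite_input, method, keepdims, weights)
    return _ureduce(a,
                    func=_quantile_ureduce_func,
    ...<5 lines>...
                    overwrite_input=overwrite_input,
                    method=method)
    r = func(a, **kwargs)
    result = _quantile(arr,
                       quantiles=q,
    ...<2 lines>...
                       out=out,
                       weights=wgt)
    slices_having_nans = np.isnan(arr[-1, ...])
                                  ~~~^^^^^^^^^
IndexError: index -1 is out of bounds for axis 0 with size 0
```

>>> {"op": "jog_arm", "data": {
  "motion": "0 0 0 -0.1 0 0 -0.12; 0 0 0 -0.1 0 0 -0.25; 0 0 0 -0.1 0 0 -0.37; 0 0 0 -0.1 0 0 -0.5; 0 0 0 -0.1 0 0 -0.62"
}}

```text
time: 1.72
tool_pos: [0.1852, -0.5969, 0.2813]
tool_rot: [-0.0, 0.815, 0.58, -0.0]
contact_force: [0.3, -0.2, -0.0]
gripper_width: 0.002
grasp_force: 0.0
```

>>> {"op": "jog_arm", "data": {
  "motion": "0 0.118 0.02 0 0 0 -0.05; 0 0.236 0.04 0 0 0 -0.1; 0 0.354 0.06 0 0 0 -0.152; 0 0.472 0.08 0 0 0 -0.152; 0 0.59 0.1 0 0 0 -0.152"
}}

```text
time: 2.35
tool_pos: [0.3313, -0.3338, 0.2815]
tool_rot: [0.0, 0.746, 0.666, 0.0]
contact_force: [0.8, -0.4, -0.2]
gripper_width: 0.004
grasp_force: 0.0
```

>>> {"op": "jog_arm", "data": {
  "motion": "0 0.1 0.04 0 0 0 0; 0 0.2 0.08 0 0 0 0; 0 0.3 0.12 0 0 0 0; 0 0.4 0.16 0 0 0 0; 0 0.49 0.203 0 0 0 0"
}}

```text
time: 2.98
tool_pos: [0.4595, -0.1016, 0.2817]
tool_rot: [0.001, 0.745, 0.667, 0.0]
contact_force: [1.2, -0.9, -0.1]
gripper_width: -0.002
grasp_force: 0.0
```

>>> {"op": "jog_arm", "data": {
  "motion": "0 0.11 0.05 0 0 0 0; 0 0.23 0.1 0 0 0 0; 0 0.35 0.15 0.05 0 0 0; 0 0.45 0.19 0.14 0 0 0; 0 0.49 0.203 0.25 0 0 0"
}}

```text
time: 3.6
tool_pos: [0.5872, 0.1265, 0.1672]
tool_rot: [0.002, 0.745, 0.667, 0.002]
contact_force: [-0.5, 0.6, -0.9]
gripper_width: 0.005
grasp_force: 0.0
```

>>> {"op": "jog_arm", "data": {
  "motion": "0 0 0 0.07 0 0 0; 0 0 0 0.1 0 0 0; 0 0 0 0.1 0 0 0; 0 0 0 0.1 0 0 0; 0 0 0 0.1 0 0 0"
}}

```text
time: 4.22
tool_pos: [0.5863, 0.1239, 0.1185]
tool_rot: [0.001, 0.746, 0.666, 0.002]
contact_force: [0.5, 0.5, -0.1]
gripper_width: -0.001
grasp_force: 0.0
```

>>> {"op": "jog_arm", "data": {
  "motion": "0 0.014 0 0.03 0 0 0; 0 0.014 0 0.06 0 0 0; 0 0.014 0 0.09 0 0 0; 0 0.014 0 0.105 0 0 0; 0 0.014 0 0.105 0 0 0"
}}

```text
time: 4.85
tool_pos: [0.5849, 0.131, 0.0623]
tool_rot: [-0.001, 0.746, 0.666, -0.001]
contact_force: [0.1, 0.1, -0.9]
gripper_width: 0.001
grasp_force: 0.0
```

```bash
python3 - <<'E'
from plant import *
import cv2
f=grab_frame("scene"); i=f["color"][170:330,190:370,::-1]; cv2.imwrite("pics/s1.png",cv2.resize(i,None,fx=3.5,fy=3.5,interpolation=cv2.INTER_CUBIC))
E
```

```text
(no output)
```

View pics/s1.png

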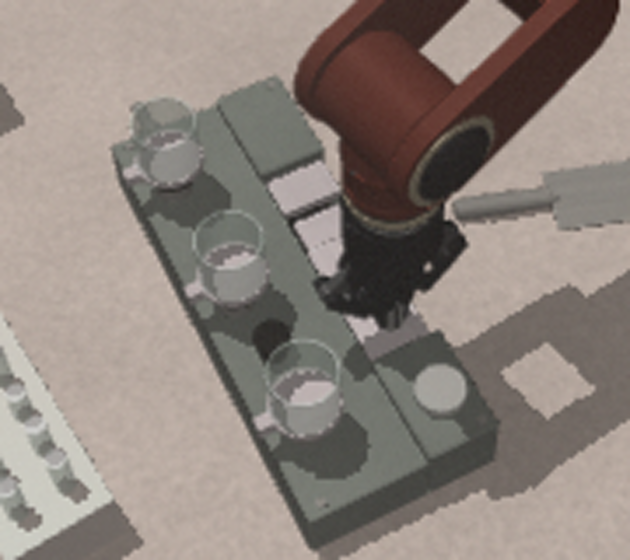

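The gripper, fingers shut, is over the left part of the edge at about (385,320) in the crop. It is clear of the dish at (440,388) and the funnels. Next I lower it gently.

>>> {"op": "jog_arm", "data": {
  "motion": "0 0 0 0.004 0 0 0; 0 0 0 0.008 0 0 0; 0 0 0 0.012 0 0 0; 0 0 0 0.014 0 0 0; 0 0 0 0.014 0 0 0"
}}

```text
time: 5.52
tool_pos: [0.5856, 0.1311, 0.0565]
tool_rot: [-0.0, 0.746, 0.666, -0.0]
contact_force: [0.1, -0.8, -0.5]
gripper_width: 0.003
grasp_force: 0.0
```

>>> {"op": "jog_arm", "data": {
  "motion": "0 0 0 0.002 0 0 0; 0 0 0 0.004 0 0 0; 0 0 0 0.004 0 0 0; 0 0 0 0.004 0 0 0; 0 0 0 0.004 0 0 0"
}}

```text
time: 6.15
tool_pos: [0.5858, 0.1311, 0.0548]
tool_rot: [0.0, 0.746, 0.666, 0.0]
contact_force: [0.3, 0.6, 1.7]
gripper_width: 0.002
grasp_force: 0.7
```

>>> {"op": "jog_arm", "data": {
  "motion": "0 0 0 0.002 0 0 0; 0 0 0 0.004 0 0 0; 0 0 0 0.006 0 0 0; 0 0 0 0.006 0 0 0; 0 0 0 0.006 0 0 0"
}}

```text
time: 6.78
tool_pos: [0.5858, 0.1311, 0.0518]
tool_rot: [0.0, 0.746, 0.666, 0.0]
contact_force: [-0.7, 0.0, 2.9]
gripper_width: 0.0
grasp_force: 1.8
```

```bash
python3 -c "
from plant import *
s=state();print(s['time'],s['tool_pos'],s['contact_force'])"
```

```text
6.775 [0.58581786 0.13111588 0.05183034] [-0.68854396  0.00373914  2.93948021]
```

>>> {"op": "jog_arm", "data": {
  "motion": "0 -0.02 0 0 0 0 0; 0 -0.04 0 0 0 0 0; 0 -0.06 0 0 0 0 0; 0 -0.08 0 0 0 0 0; 0 -0.1 0 0 0 0 0"
}}

```text
time: 7.4
tool_pos: [0.5801, 0.0806, 0.0517]
tool_rot: [-0.0, 0.746, 0.666, 0.0]
contact_force: [0.6, 3.0, 3.9]
gripper_width: -0.002
grasp_force: 1.8
```

>>> {"op": "jog_arm", "data": {
  "motion": "0 -0.02 0 0 0 0 0; 0 -0.04 0 0 0 0 0; 0 -0.06 0 0 0 0 0; 0 -0.07 0 0 0 0 0; 0 -0.07 0 0 0 0 0"
}}

```text
time: 8.02
tool_pos: [0.5761, 0.0456, 0.0516]
tool_rot: [0.0, 0.746, 0.666, -0.001]
contact_force: [0.9, -1.1, 3.9]
gripper_width: -0.0
grasp_force: 1.9
```

>>> {"op": "jog_arm", "data": {
  "motion": "0 -0.01 0 0 0 0 0; 0 -0.02 0 0 0 0 0; 0 -0.03 0 0 0 0 0; 0 -0.04 0 0 0 0 0; 0 -0.05 0 0 0 0 0"
}}

```text
time: 8.65
tool_pos: [0.573, 0.0208, 0.0513]
tool_rot: [0.0, 0.745, 0.667, -0.001]
contact_force: [0.1, -0.1, -0.1]
gripper_width: 0.002
grasp_force: 0.0
```

>>> {"op": "jog_arm", "data": {
  "motion": "0 -0.006 0 0 0 0 0; 0 -0.012 0 0 0 0 0; 0 -0.016 0 0 0 0 0; 0 -0.016 0 0 0 0 0; 0 -0.016 0 0 0 0 0"
}}

```text
time: 9.28
tool_pos: [0.5725, 0.0139, 0.0517]
tool_rot: [0.0, 0.746, 0.666, -0.0]
contact_force: [-0.1, 0.1, -0.0]
gripper_width: -0.002
grasp_force: 0.0
```

Force has dropped to zero, so the fingertip is in the notch. I'll centre it and go down.

>>> {"op": "jog_arm", "data": {
  "motion": "0 -0.003 0 0 0 0 0; 0 -0.003 0 0.004 0 0 0; 0 -0.003 0 0.008 0 0 0; 0 -0.003 0 0.012 0 0 0; 0 -0.003 0 0.012 0 0 0"
}}

```text
time: 9.9
tool_pos: [0.5721, 0.0124, 0.0453]
tool_rot: [-0.0, 0.746, 0.666, -0.0]
contact_force: [0.6, 0.2, -0.3]
gripper_width: 0.001
grasp_force: 0.0
```

>>> {"op": "jog_arm", "data": {
  "motion": "0 0 0 0.002 0 0 0; 0 0 0 0.005 0 0 0; 0 0 0 0.008 0 0 0; 0 0 0 0.008 0 0 0; 0 0 0 0.008 0 0 0"
}}

```text
time: 10.52
tool_pos: [0.5724, 0.0123, 0.0419]
tool_rot: [0.0, 0.746, 0.666, 0.0]
contact_force: [-1.4, 0.9, 3.9]
gripper_width: 0.0
grasp_force: 1.9
```

>>> {"op": "jog_arm", "data": {
  "motion": "0 0 0 0.001 0 0 0; 0 0 0 0.002 0 0 0; 0 0 0 0.0034 0 0 0; 0 0 0 0.0034 0 0 0; 0 0 0 0.0034 0 0 0"
}}

```text
time: 11.15
tool_pos: [0.5724, 0.0123, 0.0401]
tool_rot: [0.0, 0.746, 0.666, 0.0]
contact_force: [-3.2, 0.4, 5.0]
gripper_width: -0.001
grasp_force: 2.5
```

```bash
python3 -c "
from plant import *
for i in range(8):
    grab_frame('scene'); s=state();print(round(s['time'],2),s['tool_pos'].round(4),s['contact_force'].round(2),s['grasp_force'])"
```

```text
11.2 [0.5724 0.0123 0.0401] [-3.21  0.28  5.33] 2.500699572265148
11.25 [0.5724 0.0123 0.0401] [-3.19  1.46  5.1 ] 2.501221150159836
11.3 [0.5724 0.0123 0.0401] [-2.17 -0.41  5.29] 2.503172904253006
11.35 [0.5724 0.0123 0.04  ] [-1.08  0.82  4.42] 2.506256215274334
11.4 [0.5724 0.0123 0.04  ] [-1.25  1.06  5.14] 2.508981227874756
11.45 [0.5724 0.0123 0.04  ] [-2.49  0.68  4.36] 2.5102725997567177
11.5 [0.5724 0.0123 0.04  ] [-2.16 -0.19  5.55] 2.511051669716835
11.55 [0.5724 0.0123 0.0401] [-2.63  1.31  3.91] 2.5112807750701904
```

```bash
python3 -c "
from plant import *
print(job_done())"
```

```text
the job is handed in; nothing more can be done
None
```

I pressed the sprung edge at its left end, swept right until the fingertip dropped into the notch, and handed the job in with the vent key held about 4.9 mm down at about 5 N. No verdict came back; the key depth comes from force and height readings, and I saw no sign of the edge being pressed or any labware moved.

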